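# Snap the conduit tube into the model's pipe clips

## Task

Three red plastic tubes of different thickness lie in a white foam cradle. Take the middle-sized one, lay it across the two grey pipe clips on the plywood model base so that it sticks out about equally at both ends, and press it straight down until it snaps fully home in both clips; then stop pushing, so that the rubber seats in the clips are not crushed, and let go. Leave the thin and the thick tube lying in the cradle.

Things in the scene. Friction and masses are not known exactly. Their poses are not given: they have to be found in the camera images.
- tube_center (a point): Centre of the tube to use, middle-sized of three: red rigid plastic, 25 mm diameter, 220 mm long, about 60 g, lying level in V grooves of the white foam cradle, centre 40 mm above the table. x axis along the tube (either end alike; it may be rolled). The cradle's two foam strips, tops 40 mm up, are 100 mm apart in the clear, so fingers can close across its middle from above.
- thin_tube_center (a point): Centre of the thin tube, 16 mm diameter, 220 mm long, same red plastic, level in another groove of the cradle; x axis along it. Leave it there. The cradle's three grooves lie side by side, 75 mm apart; under the tubes' middles only a 6 mm card lies on the table.
- thick_tube_center (a point): Centre of the thick tube, 40 mm diameter, 220 mm long, same red plastic, level in the third groove of the cradle, its top 70 mm above the table; x axis along it. Leave it there.
- clip_board: Fixed plywood base 200x110x12 mm; origin: centre of underside; x along it and both clips, z up. Sprung clips with roller lips, 16 mm long, at x -55, +55 mm; flared mouths 40 wide, 72 high, guide 6 mm off-centre. Tube home: along x, centre x 0, y 0, z 50, on rubber seats (together 5 N/mm). Going down, its centre meets the lips at z 66; peak about 10 N near 64; drawn home below 56. Bare between.

How it is judged:
At the end, for the whole second after the job is handed in: The middle-sized tube is snapped home in both clips: its centre 46 to 53.5 mm above the board's underside, within 5 mm of the clips' axis and within 20 mm of the middle between them, along the clips within 0.06 rad; the thin and the thick tube lie in the cradle, within 30 mm of where they were (z of tube_center in the frame of clip_board between 0.046 and 0.0535 m and y of tube_center in the frame of clip_board between -0.005 and 0.005 m and x of tube_center in the frame of clip_board between -0.02 and 0.02 m and angle between the x axis of tube_center and the x axis of clip_board, either way round below 0.06 rad and distance of each of thin_tube_center, thick_tube_center from where it was at the start of the episode below 0.03 m); the robot touches nothing.
It fails at once if the tube is pushed on after it is home, crushing the rubber seats by 7 mm (about 35 N) (z of tube_center in the frame of clip_board below 0.043 m and horizontal distance between tube_center and clip_board below 0.06 m).
It fails at once if the thin tube is taken from its groove (moved more than 30 mm) (distance of thin_tube_center from where it was at the start of the episode above 0.03 m).
It fails at once if the thick tube is taken from its groove (moved more than 30 mm) (distance of thick_tube_center from where it was at the start of the episode above 0.03 m).
It also fails if it takes over 54 s, if anything falls off the work surface, if the arm or the gripper's body presses on something with over 40 N, if the wrist force passes 120 N, or if a joint passes its speed limit or range.

## Robot

A 6-joint arm with a two-finger parallel gripper is mounted at the origin on the work surface. World frame = base frame: x ahead of the robot, y to its left, z up, the work surface at z = 0. Lengths are in m, angles in rad, forces in N, time in s.
With the tool pointing down it reaches from about 0.25 to 0.8 m from the base axis. Payload 8.5 kg.
Tool frame: the origin (TCP) lies on the centre line of the jaws, within the pads' length; the fingertips stand 17 mm ahead of it and the grasp point (between the pads) lies 2 mm behind it; z points along the fingers, y is the line along which they close (so a half turn about z gives the same grasp; the last joint's range is limited). The gripper opens to 85 mm and grips with 20 to 120 N. Pads are 22 mm wide; open, the fingers measure 114 mm over their backs; the gripper's body (76 mm by 85 mm) begins 54 mm behind the grasp point. The pads swing forward as they close: fully open they stand 13 mm farther back than shut.
Start: joints at [1.218, 0.238, -0.013, 1.319, 0, 1.571], TCP at [0.181, 0.493, 0.248] pointing down, gripper open.
Joint ranges: [-2.66, 2.66], [-1.03, 1.9], [-1.14, 1.46], [-1.82, 2.27], [-1.45, 1.34], [-3.14, 3.14]. Speed limits (rad/s): [2.22, 2.22, 2.79, 3.14, 3.14, 3.14].

## Interface

Orientations are given as a rotation vector (axis times angle).
In Python, from cell import * gives the robot as it stands. Calls block until the motion is done:
- reach(position, orientation): joint-space move of the TCP to a pose.
- servo_line(position, ori=None, feed=0.15, max_force=None): straight line of the TCP; ori=None keeps the orientation; feed is the mean speed in m/s. With max_force (N) it stops when the force on the tool has changed by that much, and returns True; else False.
- set_joints(angles): joint-space move.
- release() and gripper_close(newtons=None): open the fingers fully, or close them until they stop; newtons is the grip in N (None keeps the last).
- dwell(seconds).
- solve_ik(position, orientation): joint angles nearest the present ones, or None.
- state(): the state.
- get_image(name): name is "side" or "top"; returns a dict with "color" (480x640x3 uint8, blue, green, red), "vertical_fov" (degrees; the focal length in pixels is half the picture's height over the tangent of half this angle, whatever the lens; pixels are square), "cx", "cy" (the principal point, pixels), "rvec" (rotation vector, rad) and "tvec" (3), from world to camera coordinates, as OpenCV has them. Camera axes: x right, y down, z forward; pixel columns grow to the right and rows downward; lengths in m; the calibration is good to about 2 mm. A picture is of the moment at which its call begins. There is no depth.
A pose or a line that the arm cannot do raises IKError and nothing moves.
- sign_off(): hands the job in; it is judged then, once.
The state is a dict: "time": time; "joint_pos": joint angles; "dq": joint speeds; "tau": joint torques, N m; "tool_pos": TCP position; "ee_rot": TCP orientation; "force": force on the tool from outside, world axes, zero at the start; "wrist_torque": the same for the moment, N m; "finger_gap": finger opening in m; "gripper_force": force on a finger pad.
Only numpy, scipy, OpenCV 4.12 (cv2) and the standard library are available. Lean on these libraries where they do the work, as an engineer would, in place of code of your own. Each camera call takes 0.05 s, during which the arm holds its last target. There are 200 camera calls.

## Working session

There is one attempt and no reset: what is moved stays moved. The work goes in short steps, each a Python script; the robot and the scene stay as the last script left them, time stands still between calls to the robot, and variables do not carry over. Pictures are saved under pics/ and viewed, at most 10 in all, crops included, and the job is handed in when it is done.

```bash
mkdir -p pics
cat > h.py <<'E'
from cell import *
import numpy as np, cv2
def cam(n):
    d=get_image(n); f=240/np.tan(np.radians(d["vertical_fov"])/2)
    R=cv2.Rodrigues(np.array(d["rvec"],float))[0]; t=np.array(d["tvec"],float).ravel()
    return d["color"],f,d["cx"],d["cy"],R,t
def ray(c,u,v,z):
    _,f,cx,cy,R,t=c
    o=-R.T@t; d=R.T@np.array([(u-cx)/f,(v-cy)/f,1]); return o+d*(z-o[2])/d[2]
def proj(c,p):
    _,f,cx,cy,R,t=c
    q=R@np.array(p)+t; return q[0]/q[2]*f+cx,q[1]/q[2]*f+cy
E
python3 - <<'E'
from h import *
for n in("top","side"):
    c=cam(n); cv2.imwrite(f"pics/{n}0.png",c[0]); print(n,c[1:4],-c[4].T@c[5],c[4][2])
s=state();print(s)
E
```

```text
top (np.float64(550.7058142779008), 315.64191247980796, 237.14010655135607) [ 0.49732559 -0.02693929  0.92151377] [ 0.03724083  0.03943811 -0.99852779]
side (np.float64(491.7746218176018), 318.12897264964687, 242.08510220767434) [ 0.46583382 -0.78183206  0.52776849] [ 0.1075337   0.85646195 -0.50488555]
{'time': 0.1, 'joint_pos': array([ 1.21795670e+00,  2.38748541e-01, -1.41473276e-02,  1.31921191e+00,
       -8.89238502e-06,  1.57077776e+00]), 'dq': array([-3.78966929e-05, -1.36412377e-03,  3.24857066e-03, -2.44728013e-03,
        3.31229627e-04, -2.00416477e-03]), 'tau': array([ 5.85331109e-04, -5.39722574e+01,  3.46998703e+01,  1.34123521e-02,
        3.71388194e-05, -1.49327701e-05]), 'tool_pos': array([0.18130444, 0.4923334 , 0.24773615]), 'ee_rot': array([-5.51300955e-01, -3.09261642e+00,  2.03034760e-03]), 'force': array([-0.87082491,  0.87156346,  0.27487491]), 'wrist_torque': array([0.01971584, 0.0040611 , 0.04642733]), 'gripper_force': 0.0, 'finger_gap': 0.08535381373165789}
```

View pics/top0.png

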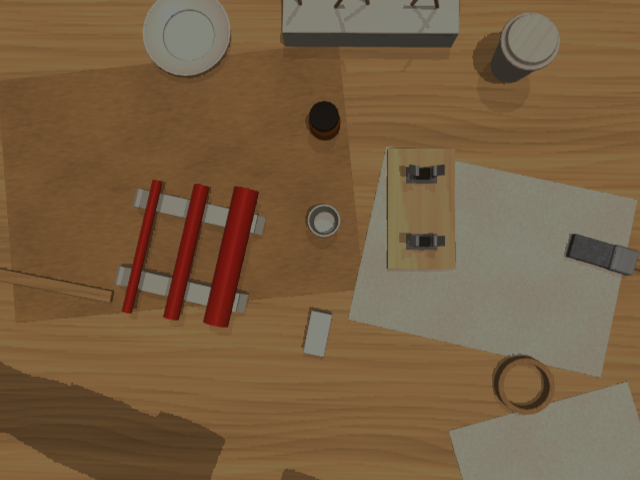

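View pics/side0.png

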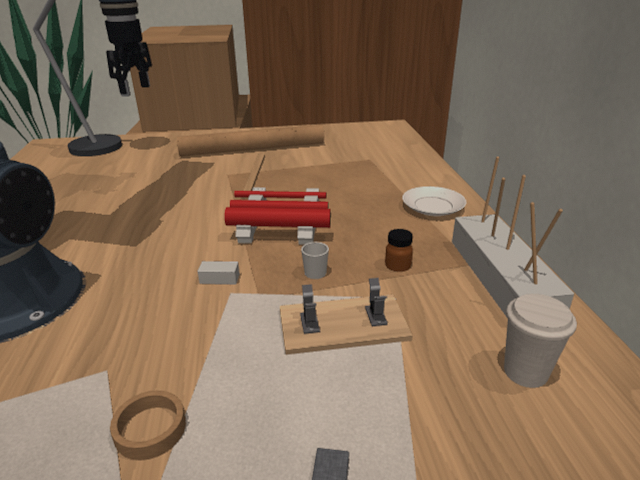

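The top view shows the thin, middle and thick tubes at about u=142, 187 and 231, v≈250. The board spans (387,149)-(456,270), with clips at (425,173) and (425,241). The side view shows the clips standing upright. Next I measure these.

Run:
```python
from h import *
c=cam("top"); im=c[0]; hsv=cv2.cvtColor(im,cv2.COLOR_BGR2HSV)
m=(((hsv[...,0]<6)|(hsv[...,0]>174))&(hsv[...,1]>190)&(hsv[...,2]>50)).astype(np.uint8)
cs=[k for k in cv2.findContours(m,0,1)[0] if cv2.contourArea(k)>300]
for k in sorted(cs,key=lambda k:k[:,0,0].mean()):
    r=cv2.minAreaRect(k); b=cv2.boxPoints(r); w=min(r[1])
    e=sorted([(np.linalg.norm(b[i]-b[(i+1)%4]),i) for i in range(4)])[:2]
    z=.03 if w<11 else .04 if w<17 else .05
    P=[ray(c,*((b[i]+b[(i+1)%4])/2),z) for _,i in e]
    d=P[1]-P[0]; print(w,r[0],(P[0]+P[1])/2,np.linalg.norm(d),np.degrees(np.arctan2(d[1],d[0])))
# board: hue/sat map
for p in [(400,200),(440,210),(375,230),(470,210),(420,140),(420,155),(420,262),(420,280)]: print(p,hsv[p[1],p[0]],end=' ')
b=((hsv[...,0]>=14)&(hsv[...,0]<=24)&(hsv[...,1]>85)).astype(np.uint8)*255
crop=np.s_[135:285,370:475]
cv2.imwrite("pics/b.png",np.hstack([cv2.resize(im[crop],None,fx=3.7,fy=3.7,interpolation=cv2.INTER_CUBIC),cv2.resize(cv2.merge([b]*3)[crop],None,fx=3.7,fy=3.7)]))
```

```text
9.61965274810791 (141.58689880371094, 246.2557373046875) [0.51065675 0.29356115 0.03      ] 0.22120222087342353 -11.592862126324206
15.131103515625 (185.90866088867188, 251.79273986816406) [0.50297363 0.21711411 0.04      ] 0.22115242050771497 168.42429465187138
24.57855987548828 (230.70301818847656, 256.7792663574219) [0.49641128 0.14208997 0.05      ] 0.22329964410731085 -11.686992561188552
(400, 200) [ 23 100 130] (440, 210) [ 18 117 131] (375, 230) [ 25  37 131] (470, 210) [ 24  39 131] (420, 140) [ 16 138 124] (420, 155) [ 18 121 131] (420, 262) [ 17 119 131] (420, 280) [ 21  45 131]
```

View pics/b.png

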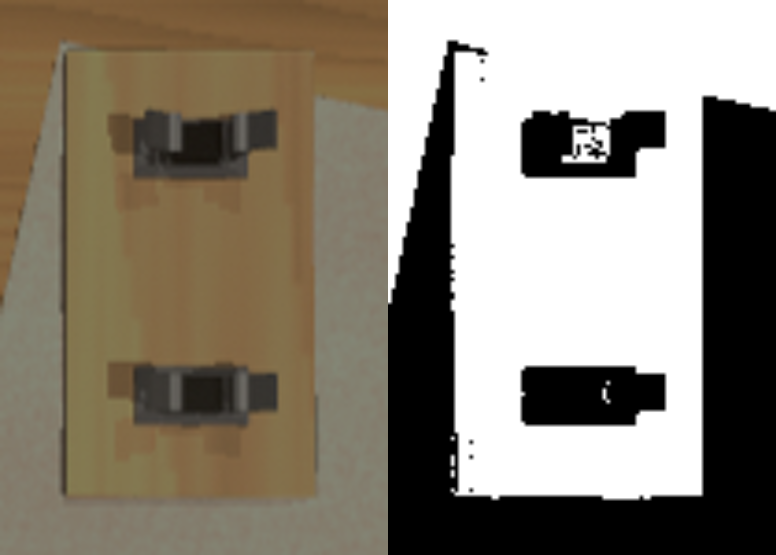

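The board and clips stand out clearly. The face corners in the crop are about (65,50), (314,51), (315,495) and (66,495), and the longer guide flare is on the image right. I'll solve the board pose and cross-check it in the side view.

Run:
```python
from h import *
c=cam("top"); s=cam("side")
px=lambda x,y:(370+x/3.7-.5,135+y/3.7-.5)
K=[ray(c,*px(*p),.012) for p in [(66,50),(314,51),(315,495),(66,495)]]
print("sides",[round(np.linalg.norm(K[i]-K[(i+1)%4]),4) for i in range(4)])
ctr=sum(K)/4; d=(K[0]+K[1]-K[2]-K[3]); th=np.arctan2(d[1],d[0]); print("board",ctr,np.degrees(th))
Rb=np.array([[np.cos(th),-np.sin(th)],[np.sin(th),np.cos(th)]])
for nm,p,z in [("rollL",(176,392),.066),("rollR",(240,392),.066),("flareR",(277,392),.072),("rollL2",(176,132),.066),("rollR2",(240,132),.066),("baseL",(134,410),.02),("baseR",(247,410),.02)]:
    print(nm,Rb.T@(ray(c,*px(*p),z)-ctr)[:2])
v=s[0].copy()
def dot(p,col): cv2.circle(v,tuple(int(round(a*1)) for a in proj(s,p)),1,col,-1)
v=cv2.resize(v[170:370,210:430],None,fx=3.6,fy=3.0)
def dot(p,col):
    a=proj(s,p); cv2.circle(v,(int((a[0]-210+.5)*3.6),int((a[1]-170+.5)*3)),3,col,-1)
for k in K: dot(k,(255,0,0))
for x,y,z,l in [(.51066,.29356,.0353,-11.6),(.50297,.21711,.04,-11.6),(.49641,.14209,.05,-11.6)]:
    e=.11*np.array([np.cos(np.radians(l)),np.sin(np.radians(l)),0])
    for q in (-1,1): dot(np.array([x,y,z])+q*e,(0,255,0))
cv2.imwrite("pics/s1.png",v)
```

```text
sides [np.float64(0.11), np.float64(0.1975), np.float64(0.1095), np.float64(0.1989)]
board [ 0.58249843 -0.16321062  0.012     ] 0.8052657532883485
rollL [-0.05525447  0.01400407]
rollR [-0.05512565 -0.01250806]
flareR [-0.05524908 -0.02664718]
rollL2 [0.0538521  0.01391022]
rollR2 [ 0.05384919 -0.01273006]
baseL [-0.0617634   0.02573776]
baseR [-0.06150677 -0.02360586]
```

View pics/s1.png

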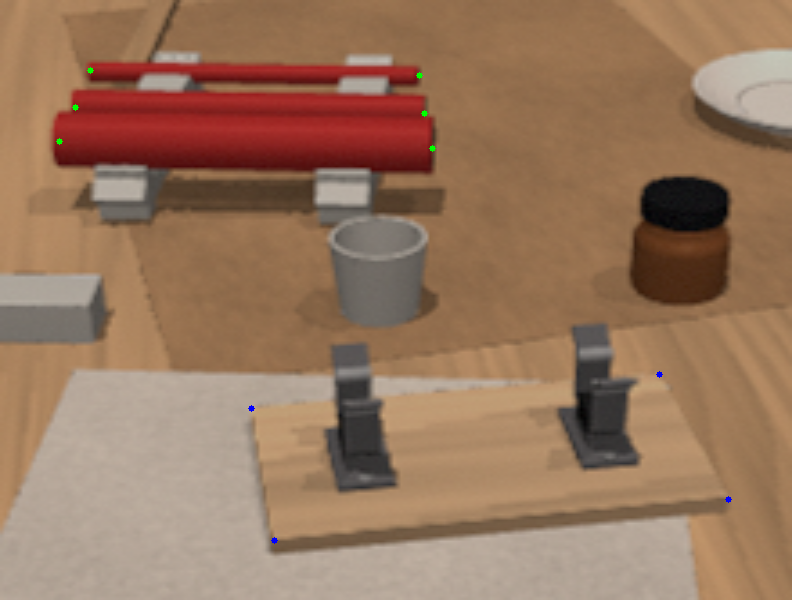

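Both views agree to about 1-2 mm. With the fingers open (±57 mm), the thick tube at 55 mm is in the way, so I descend 5 mm off toward the thin tube.

```bash
cat >> h.py <<'E'
from scipy.spatial.transform import Rotation as Ro
def down(th):
    x=np.array([np.cos(th),np.sin(th),0]); z=np.array([0,0,-1.]); return Ro.from_matrix(np.c_[x,np.cross(z,x),z]).as_rotvec()
def pick(p,th):
    best=None
    for t in (th,th+np.pi):
        q=solve_ik(p,down(t))
        if q is not None and (best is None or abs(q[5])<best[0]): best=(abs(q[5]),t)
    return best[1]
E
python3 - <<'E'
from h import *
T=np.array([.50297,.21711]); th=np.radians(-11.6)
n=np.array([-np.sin(th),np.cos(th)]); P=T+.005*n
t=pick([*P,.2],th); o=down(t); print(t,solve_ik([*P,.2],o))
reach([*P,.2],o)
servo_line([*P,.085],feed=.2)
f0=state()["force"]
print(servo_line([*P,.038],feed=.06,max_force=6))
s=state(); print(s["time"],s["tool_pos"],s["force"]-f0)
cv2.imwrite("pics/g0.png",cv2.resize(cam("side")[0][100:320,150:410],None,fx=2.7,fy=2.7))
E
```

```text
2.939134460358451 [ 0.41493686  0.3018174  -0.04990197  1.21907696  0.          0.61739505]
False
3.475 [0.50418858 0.22210602 0.03819529] [-0.75436879  0.5273364   0.62778612]
```

View pics/g0.png

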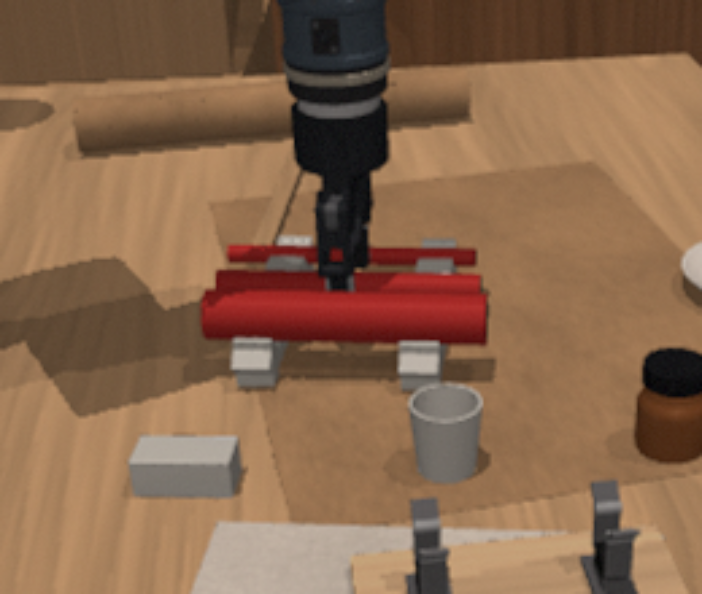

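The fingers straddle the middle tube at (340,280) with no contact, and the others are undisturbed. Now grip and lift.

Run:
```python
from h import *
gripper_close(80)
s=state(); print(s["time"],s["finger_gap"],s["gripper_force"],s["tool_pos"])
p=s["tool_pos"]
servo_line([p[0],p[1],.21],feed=.15)
print(state()["finger_gap"])
B=np.array([.5825,-.1625]); t=pick([*B,.2],np.radians(.8)); print(t,solve_ik([*B,.2],down(t)))
reach([*B,.2],down(t))
servo_line([*B,.12],feed=.15)
dwell(.3)
s=state(); print(s["time"],s["tool_pos"],s["finger_gap"],s["force"])
c=cam("top"); im=c[0]; cv2.imwrite("pics/h_top.png",im); d=cam("side"); 
v=np.hstack([cv2.resize(im[110:310,330:530],None,fx=2,fy=2),cv2.resize(d[0][220:370,240:440],None,fx=2,fy=400/150)]); cv2.imwrite("pics/h.png",v)
for k,cc in(("top",c),("side",d)):
    hsv=cv2.cvtColor(cc[0],cv2.COLOR_BGR2HSV)
    m=(((hsv[...,0]<6)|(hsv[...,0]>174))&(hsv[...,1]>190)&(hsv[...,2]>50)).astype(np.uint8)
    for q in cv2.findContours(m,0,1)[0]:
        if cv2.contourArea(q)>60: print(k,cv2.boundingRect(q),cv2.minAreaRect(q))
```

```text
4.125 0.023132583960197673 77.83552050590515 [0.50339796 0.21909838 0.03845527]
0.022870702960600515
3.1555552876057478 [-0.27205329  0.39325021  0.08804819  1.26559431  0.         -0.28601592]
7.8583 [ 0.58288037 -0.16261775  0.1207838 ] 0.022808528945922776 [ 0.08512708 -0.10209116  0.08148206]
top (425, 212, 12, 58) ((430.327392578125, 240.33973693847656), (56.96094512939453, 10.992464065551758), 87.87889862060547)
top (204, 187, 54, 140) ((230.73291015625, 256.7876892089844), (24.573259353637695, 140.46035766601562), 13.13402271270752)
top (122, 180, 40, 133) ((141.6576385498047, 246.15435791015625), (9.417580604553223, 134.9058380126953), 13.207929611206055)
top (425, 124, 17, 49) ((433.0, 148.0), (48.0, 16.0), 90.0)
side (272, 256, 67, 22) ((305.1402587890625, 266.4867248535156), (15.459660530090332, 67.0231704711914), 84.61068725585938)
side (355, 249, 61, 21) ((384.751708984375, 259.02069091796875), (15.944732666015625, 60.955387115478516), 85.2363510131836)
side (225, 208, 105, 19) ((277.0307922363281, 216.86849975585938), (104.26445770263672, 17.694963455200195), 1.080924153327942)
side (235, 191, 85, 7) ((276.99786376953125, 194.11813354492188), (84.09517669677734, 5.290034294128418), 1.0416266918182373)
```

View pics/h.png

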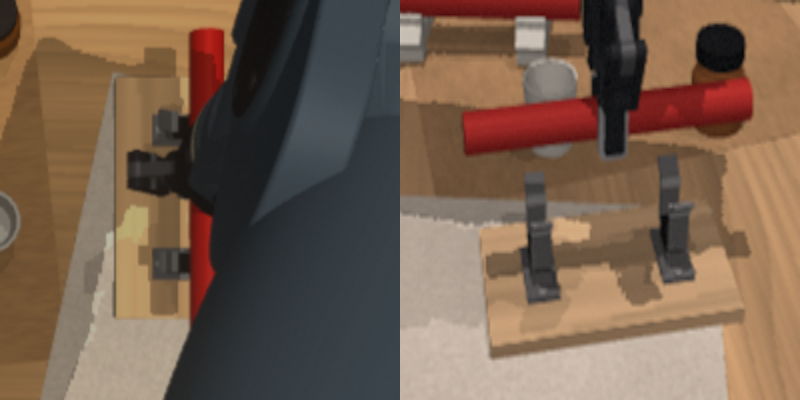

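The tube is held across both clips with a gap of about 23 mm. In the side view its ends are near (273,270) and (415,257). Next I check its height and centring in the hand.

Run:
```python
from h import *
d=cam("side"); c=cam("top"); s=state(); p=s["tool_pos"]
def plane_y(c,u,v,y):
    _,f,cx,cy,R,t=c; o=-R.T@t; r=R.T@np.array([(u-cx)/f,(v-cy)/f,1]); return o+r*(y-o[1])/r[1]
hsv=cv2.cvtColor(d[0],cv2.COLOR_BGR2HSV)
m=(((hsv[...,0]<6)|(hsv[...,0]>174))&(hsv[...,1]>190)&(hsv[...,2]>50)).astype(np.uint8)
ax=[]
for u in (278,290,300,320,330,360,370,385,400,410):
    v=np.nonzero(m[240:300,u])[0]+240; q=plane_y(d,u,(v.min()+v.max())/2,p[1]); ax.append(q)
    print(u,v.min(),v.max(),q)
for u,v in ((272,270.5),(416,256.8)): print("end",plane_y(d,u,v,p[1]))
ax=np.array(ax);k=np.polyfit(ax[:,0],ax[:,2],1);print("tilt",k[0],"z at tcp",np.polyval(k,p[0]),p, Ro.from_rotvec(s["ee_rot"]).as_matrix().round(4))
z=np.polyval(k,p[0])
print("top-end",ray(c,433,124-.5,z), "axis u at v=130,150,250",[ray(c,u,v,z) for u,v in((433,130),(433,150),(430.3,240))])
```

```text
278 262 276 [ 0.48236694 -0.16257433  0.12144124]
290 261 275 [ 0.50040608 -0.16257433  0.12144547]
300 260 275 [ 0.5154926  -0.16257433  0.1208509 ]
320 258 272 [ 0.54593111 -0.16257433  0.12235633]
330 257 271 [ 0.56122777 -0.16257433  0.12266239]
360 255 269 [ 0.60754418 -0.16257433  0.12177343]
370 254 268 [ 0.62310809 -0.16257433  0.12208116]
385 252 266 [ 0.64651993 -0.16257433  0.12345704]
400 250 265 [ 0.67011268 -0.16257433  0.1239263 ]
410 249 264 [ 0.68592131 -0.16257433  0.12424074]
end [ 0.4732761  -0.16257433  0.11965433]
end [ 0.69558731 -0.16257433  0.12277839]
tilt 0.013333380712507127 z at tcp 0.1224061842220367 [ 0.58256438 -0.16257433  0.1202098 ] [[-9.999e-01 -1.390e-02  3.000e-04]
 [-1.390e-02  9.999e-01 -1.000e-04]
 [-3.000e-04 -1.000e-04 -1.000e+00]]
top-end [ 0.69547609 -0.16262199  0.12240618] axis u at v=130,150,250 [array([ 0.68595791, -0.16273727,  0.12240618]), array([ 0.65672473, -0.1630913 ,  0.12240618]), array([ 0.52609404, -0.16081066,  0.12240618])]
```

The tube sits about 2 mm above the TCP and is centred to within 2 mm. I descend in monitored steps, 1.5 mm toward the guide side.

Run:
```python
from h import *
servo_line([.5815,-.1638,.09],feed=.1); dwell(.2)
f0=state()["force"]; p=state()["tool_pos"]
for z,mf in ((.070,8),(.066,8),(.064,15),(.062,18),(.060,20),(.058,20),(.056,20),(.054,20),(.052,20),(.050,20)):
    h=servo_line([.5815,-.1638,z],feed=.03,max_force=mf)
    s=state(); print(z,h,round(s["time"],1),s["tool_pos"].round(4),(s["force"]-f0).round(1),s["wrist_torque"].round(2),s["finger_gap"].round(4))
    if h: break
```

```text
Traceback (most recent call last):
AttributeError: 'float' object has no attribute 'round'
```

Run:
```python
from h import *
f0=np.array([.1,-.1,.1])
s=state(); print(s["tool_pos"],s["force"],s["time"])
for z,mf in ((.068,8),(.066,8),(.064,15),(.062,18),(.060,20),(.058,20),(.056,20),(.054,20),(.052,20),(.050,20)):
    h=servo_line([.5815,-.1638,z],feed=.03,max_force=mf)
    s=state(); print(z,h,round(s["time"],1),s["tool_pos"].round(4),(s["force"]-f0).round(1),s["wrist_torque"].round(2),round(s["finger_gap"],4))
    if h: break
```

```text
[ 0.58157587 -0.16380217  0.07004513] [ 0.50832315 -0.26926552 -1.15660779] 9.525
0.068 False 9.8 [ 0.5816 -0.1637  0.0681] [ 0.   0.4 -0.4] [ 0.09 -0.09  0.07] 0.0229
0.066 False 10.0 [ 0.5816 -0.1626  0.0662] [-0.8  7.3  2.5] [ 1.34 -0.03  0.02] 0.0225
0.064 False 10.3 [ 0.5816 -0.1623  0.0644] [-1.   7.6  5.3] [ 1.63  0.09 -0.01] 0.0228
0.062 False 10.5 [ 0.5817 -0.1628  0.0627] [-1.5  5.7  7.2] [1.18 0.26 0.01] 0.0232
0.06 False 10.8 [ 0.5816 -0.1628  0.0607] [-1.2  5.4  6.9] [ 1.17  0.25 -0.  ] 0.0226
0.058 False 11.0 [ 0.5816 -0.1627  0.0584] [-0.3  5.9  3.3] [ 1.17  0.01 -0.02] 0.0227
0.056 False 11.3 [ 0.5816 -0.1627  0.0559] [ 1.8  5.7 -1.2] [ 1.12 -0.25 -0.06] 0.0229
0.054 False 11.5 [ 0.5816 -0.1626  0.0534] [ 2.4  5.4 -5. ] [ 1.09 -0.54 -0.05] 0.0227
0.052 False 11.8 [ 0.5815 -0.1624  0.051 ] [ 2.7  6.4 -8.2] [ 1.25 -0.78 -0.  ] 0.0226
0.05 False 12.0 [ 0.5813 -0.1624  0.0492] [ 2.8  6.9 -6. ] [ 1.31 -0.4   0.02] 0.0229
```

It snapped through (peak about 7 N, then drawn down). I settle to home with the lateral load relieved, release and retreat.

Run:
```python
from h import *
def show(z,h):
    s=state(); print(z,h,round(s["time"],1),s["tool_pos"].round(4),s["force"].round(1),s["wrist_torque"].round(2),round(s["finger_gap"],4))
for y,z in ((-.1622,.0495),(-.1622,.0485),(-.1622,.0475)):
    h=servo_line([.5815,y,z],feed=.02,max_force=12); show(z,h)
    if h or state()["force"][2]>3: break
release(); dwell(.3); show("rel",0)
p=state()["tool_pos"]
servo_line([p[0],p[1],.2],feed=.12,max_force=25); show("up",0)
set_joints([1.218,.238,-.013,1.319,0,1.571]); dwell(.2)
c=cam("top"); d=cam("side")
v=np.hstack([cv2.resize(c[0][110:310,330:530],None,fx=2,fy=2),cv2.resize(d[0][250:400,240:440],None,fx=2,fy=400/150)]); cv2.imwrite("pics/f.png",v)
hsv=cv2.cvtColor(c[0],cv2.COLOR_BGR2HSV)
m=(((hsv[...,0]<6)|(hsv[...,0]>174))&(hsv[...,1]>190)&(hsv[...,2]>50)).astype(np.uint8)
for q in cv2.findContours(m,0,1)[0]:
    if cv2.contourArea(q)>60:
        x,y,w,h=cv2.boundingRect(q); print((x,y,w,h),cv2.minAreaRect(q),ray(c,x+w/2-.5,y+h/2-.5,.05))
print(state()["time"])
```

```text
0.0495 False 12.3 [ 0.5813 -0.1621  0.0494] [-0.5  2.  -1.3] [ 0.39  0.   -0.02] 0.0226
0.0485 False 12.5 [ 0.5815 -0.1624  0.0486] [-0.   1.1 -0.6] [0.13 0.06 0.01] 0.0229
0.0475 False 12.8 [ 0.5816 -0.1624  0.0479] [-2.2  0.5  5. ] [ 0.12  0.32 -0.09] 0.0226
rel 0 13.7 [ 0.5815 -0.1622  0.0475] [-0.2  0.1  0. ] [ 0.05 -0.06 -0.04] 0.0856
up 0 15.1 [ 0.5811 -0.1621  0.1992] [0.6 0.2 0.1] [-0.02  0.01 -0.02] 0.0858
(204, 187, 54, 140) ((230.66065979003906, 256.7694396972656), (24.491586685180664, 140.46133422851562), 13.069317817687988) [0.49645252 0.14250896 0.05      ]
(122, 180, 40, 133) ((141.59347534179688, 246.25845336914062), (9.590293884277344, 135.13111877441406), 13.298568725585938) [0.5103946  0.28660151 0.05      ]
(417, 136, 16, 140) ((424.5, 205.49996948242188), (138.99996948242188, 14.999998092651367), 90.0) [ 0.5829353  -0.16319749  0.05      ]
18.15
```

View pics/f.png

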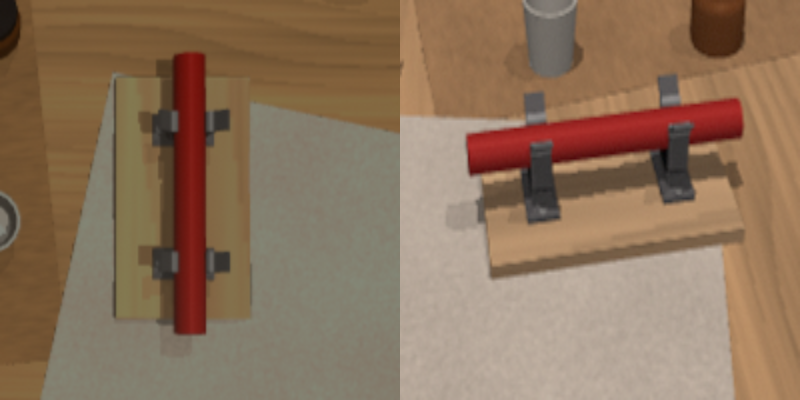

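The tube sits in both clips, centred at top pixel (424.5,205), which is (0.583,-0.163). It is parallel to the board, and the thin and thick tubes have not moved. I'm handing it in.

```bash
python3 -c "
from cell import *
print(sign_off())"
```

```text
the job is handed in; nothing more can be done
None
```

The middle-sized tube is snapped home and centred in both clips and let go, the thin and thick tubes are still in the cradle, and the job is handed in at about 18 s; no verdict was shown.

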